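# Empty the lathe's catch tray into the tote

### The arm

A 6-joint arm with a two-finger parallel gripper is mounted at the origin on a cart in front of the work surface, level with it; the furniture and walls round the work are solid. World frame = base frame: x ahead of the robot, y to its left, z up, the work surface at z = 0. Lengths are in m, angles in rad, forces in N, time in s.
With the tool pointing down it reaches from about 0.325 to 0.775 m from the base axis. Payload 9.3 kg.
Tool frame: the origin (TCP) lies at the very end of the fingers, on their centre line; the grasp point (between the pads) lies 19 mm behind it (ctrl.grasp_offset is the distance from the TCP to the grasp point, in m); z points along the fingers, y is the line along which they close (so a half turn about z gives the same grasp; the last joint's range is limited). The gripper opens to 85 mm and grips with 20 to 120 N. Pads are 22 mm wide; open, the fingers measure 114 mm over their backs; the gripper's body (76 mm by 85 mm) begins 54 mm behind the grasp point. The pads swing forward as they close: fully open they stand 13 mm farther back than shut.
Start: joints at [1.045, 0.259, 0.021, 1.334, 0, 1.418], TCP at [0.2, 0.512, 0.202] pointing down, gripper open.
Joint ranges: [-3.04, 3.04], [-0.91, 1.82], [-1.04, 1.36], [-1.92, 1.95], [-1.52, 1.45], [-3.14, 3.14]. Speed limits (rad/s): [2.22, 2.22, 2.79, 3.14, 3.14, 3.14].

### API

Orientations are given as [roll, pitch, yaw] about the fixed x, y, z axes, in that order (R = Rz(yaw) Ry(pitch) Rx(roll)).
In Python, from workcell import ctrl gives the robot as it stands.
- The arm moves only by the tool jog_arm, never from a script. Its argument "rows" is a list of rows, each a list of 3 entries, a list of its own where there are three numbers: the opening, from -1 (shut) to 1 (fully open), then the shift along the tool's x, y, z in m, then the turn about the tool's z in rad. In form: [[hand, [dx, dy, dz], spin], ...]. A call has 1 to 10 rows; each row shifts and turns the commanded pose from where the row before left it, along the tool's axes as they then stand; what a row does not reach is not made up. A row lasts 1/8 s, in which the tool goes at most 62.5 mm and 10.7 degrees, less where a joint would pass 70% of its speed; a pose out of reach is approached as far as the arm can. A call is refused whole if a number of a shift passes 0.0625 or a number of a turn 0.188, either way. A call with a gripper value outside its range is refused whole. The fingers move at their own pace and stop on an object; "grip_force" is the grip in N (left out, the last holds). Time passes only in rows, so rows that do not move let the fingers close. It gives the time, the measured TCP pose, the force, the opening and the grip force at its end, in the units of the state.
- ctrl.sense(): the state, without advancing time (a new reading comes with each control period).
- ctrl.capture(name): name is "scene" or "top" or "wrist"; returns (picture, depth): 420x560x3 uint8, red, green, blue; 420x560 float32, m along the optical axis (not along the pixel's ray), 0 where there is no reading.
- ctrl.camera_model(name): a dict with "mtx" (3x3 intrinsics, pixels), "cam_to_world" (4x4, takes a point from camera to world coordinates); the wrist camera has in their place "T_tool_cam" (4x4, takes a point from camera to tool coordinates, whose origin is the TCP and whose axes are the flange's). Camera axes: x right, y down, z forward; pixel columns grow to the right and rows downward; lengths in m; the calibration is good to about 2 mm. The wrist camera is an equidistant fisheye: a pixel r from the principal point sees the ray r / f radians off the axis. A picture is of the moment at which its call begins: read the wrist's pose just before it. camera_model takes no time and is no camera call.
- ctrl.close_job(): hands the job in; it is judged then, once.
The state is a dict: "t": time; "joint_positions": joint angles; "joint_velocities": joint speeds; "tau": joint torques, N m; "tcp_pos": TCP position; "eef_rot": TCP orientation; "force": force on the tool from outside, world axes, zero at the start; "wrist_torque": the same for the moment, N m; "width": finger opening in m; "gripper_force": force on a finger pad.
Only numpy, scipy, OpenCV 4.12 (cv2) and the standard library are available. Lean on these libraries where they do the work, as an engineer would, in place of code of your own. Each camera call takes 0.05 s, during which the arm holds its last target. There are 200 camera calls.

### The job

The little green handle lathe has finished three wooden handles: slide its clear guard back, lift the catch tray out by its red bar with the handles in it, and tip all three into the blue tote without touching the handles themselves. Then set the empty tray back down in the lathe's bay and slide the guard fully shut. Leave the tote where it stands and do not disturb the other things on the bench.

Things in the scene. Friction and masses are not known exactly. Their poses are not given: they have to be found in the camera images.
- lathe: Green bench-top lathe with a white head, fixed, 425 x 200 mm, 205 high at the head. Origin: on the bench under the centre of its catch bay; x points from the front (x = -95 mm) back to the head, y left, z up. Behind the bay: a low housing (x 85 to 205 mm, top z 104), then the head (x 205 to 330 mm), into whose slot the guard slides.
- bay (a point): Centre of the bay floor, at lathe (0, 0, 6) mm. The bay is an open-topped pit for the tray: inside x -84 to +85 mm, y -76 to +76 mm (about 10 mm play round the tray); side cheeks up to lathe z 105 mm, guard rails on them to z 117 mm, 162 mm apart inside; front stop only 24 mm high.
- guard (a joint): Clear guard sliding over the bay; its top face is at lathe z 112 mm. Value in m: 0 shut (bay covered), 0.175 fully back (bay wholly clear). Opens along the lathe's +x, stays where left, takes about 2 N to move. The tray comes out freely from about 0.165 on.
- guard_tab (a point): Middle of the top edge of the orange upright tab on the guard's front end; the tab is 14 mm thick (lathe x), 50 mm wide (y) and stands 40 mm above the guard. It moves with the guard; shut, it is at lathe (-68, 0, 151) mm. The pinch or push point is 12 mm or so below this point.
- catch_tray: Loose steel tray, 145 (x) by 131 mm (y), 0.28 kg. Origin: centre of its underside. Floor 3 mm; walls at both sides and the back (+x) 45 mm high. The -x end is an open pouring lip: from x = -30 mm the floor ramps up 14 degrees to 14 mm height, so level the handles stay in; lip tipped down 40 to 50 degrees, they roll out. At home it stands on the bay floor, axes along the lathe's, lip to the front.
- tray_bar (a point): Centre of the tray's red carrying bar: a level rectangular bar across the tray (along tray y), 131 mm long, 14 mm thick (tray x), 20 mm high, 80 mm above the tray's underside, straight over its middle, on an upright strap at each side; the handles pass underneath it.
- handle_1: Finished turned wooden handle with a brass ferrule at its +y end: 100 mm long (its y), 22 mm diameter, 35 g; rolls freely. Origin: its centre. Starts in the tray lying across it (along tray y).
- handle_2: A second handle like handle_1.
- handle_3: A third handle like handle_1.
- tote: Open blue plastic tote, loose, 1.5 kg. Outside 212 mm square at the rim, 95 mm high; inside 192 mm square, floor 4 mm. Origin: centre of its underside.
- tape: Bystander: yellow pocket tape, 24 x 64 x 14 mm. Origin centre of underside.
- glue: Bystander: white glue tube with a red cap, 28 x 92 x 12 mm. Origin centre of underside.
- tin: Bystander: round tin, dark red with a white lid, 72 mm diameter, 49 mm high. Origin centre of underside.

How it is judged:
On the way, in this order (a step that is already met when the one before it is completed fails the run):
1. the guard is slid back (value of joint guard above 0.11 m), for 0.1 s.
2. the tray is lifted out of the bay with all three handles in it (z of catch_tray in the frame of lathe above 0.08 m and x of handle_1 in the frame of catch_tray between -0.08 and 0.08 m and y of handle_1 in the frame of catch_tray between -0.07 and 0.07 m and z of handle_1 in the frame of catch_tray between -0.005 and 0.06 m and x of handle_2 in the frame of catch_tray between -0.08 and 0.08 m and y of handle_2 in the frame of catch_tray between -0.07 and 0.07 m and z of handle_2 in the frame of catch_tray between -0.005 and 0.06 m and x of handle_3 in the frame of catch_tray between -0.08 and 0.08 m and y of handle_3 in the frame of catch_tray between -0.07 and 0.07 m and z of handle_3 in the frame of catch_tray between -0.005 and 0.06 m), for 0.1 s.
3. all three handles are in the tote (x of handle_1 in the frame of tote between -0.096 and 0.096 m and y of handle_1 in the frame of tote between -0.096 and 0.096 m and z of handle_1 in the frame of tote between -0.005 and 0.08 m and x of handle_2 in the frame of tote between -0.096 and 0.096 m and y of handle_2 in the frame of tote between -0.096 and 0.096 m and z of handle_2 in the frame of tote between -0.005 and 0.08 m and x of handle_3 in the frame of tote between -0.096 and 0.096 m and y of handle_3 in the frame of tote between -0.096 and 0.096 m and z of handle_3 in the frame of tote between -0.005 and 0.08 m), for 0.2 s.
4. the tray stands in the bay again, released, with the guard still open (x of catch_tray in the frame of lathe between -0.02 and 0.02 m and y of catch_tray in the frame of lathe between -0.02 and 0.02 m and z of catch_tray in the frame of lathe between -0.003 and 0.012 m and angle between catch_tray's own z axis and vertical below 0.06 rad and contact force between the fingers and catch_tray below 0.1 N and value of joint guard above 0.05 m), for 0.2 s.
At the end, for the whole second after the job is handed in: All three handles lie in the tote (inside its walls, below its rim) at rest; the tray stands level on the lathe's bay floor within 20 mm of the bay's centre each way; the guard is shut to within 12 mm; the tote is upright (all of step 3 and x of catch_tray in the frame of lathe between -0.02 and 0.02 m and y of catch_tray in the frame of lathe between -0.02 and 0.02 m and z of catch_tray in the frame of lathe between -0.003 and 0.012 m and angle between catch_tray's own z axis and vertical below 0.06 rad and linear speed of each of handle_1, handle_2, handle_3, catch_tray below 0.03 m/s and value of joint guard below 0.012 m and angle between tote's own z axis and vertical below 0.1 rad); the robot touches nothing.
It fails at once if a handle is touched by the fingers (over 1.5 N) (contact force between the fingers and handle_1 above 1.5 N or contact force between the fingers and handle_2 above 1.5 N or contact force between the fingers and handle_3 above 1.5 N).
It fails at once if the tote is moved more than 50 mm (distance of tote from where it was at the start of the episode above 0.05 m).
It fails at once if a bystander (tape, glue, tin) is moved more than 30 mm (distance of any of tape, glue, tin from where it was at the start of the episode above 0.03 m).
It also fails if it takes over 64 s, if anything falls off the work surface, if the arm or the gripper's body presses on something with over 40 N, if the wrist force passes 120 N, or if a joint passes its speed limit or range.

## Working session

There is one attempt and no reset: what is moved stays moved. The work goes in short steps, Python scripts to look and compute and a tool call to move; the robot and the scene stay as the last step left them, time stands still between calls to the robot, and variables do not carry over. Pictures are saved under pics/ and viewed, at most 12 in all, crops included, and the job is handed in when it is done.

Besides the shell and the picture viewer there is one more tool, called as name(argument=value, ...) on one line, values as JSON. jog_arm: Moves the arm, as the interface text tells. Its arguments: {"type":"object","properties":{"rows":{"type":"array","items":{"type":"array"}},"grip_force":{"type":"number"}},"required":["rows"]}

```bash
ls; mkdir -p pics; cat > h.py <<'E'
import numpy as np, cv2
from scipy.spatial.transform import Rotation as R
from workcell import ctrl
def pts(name,d):
    m=ctrl.camera_model(name);K=np.array(m['mtx']);T=np.array(m['cam_to_world'])
    v,u=np.mgrid[:d.shape[0],:d.shape[1]]
    p=np.stack([(u-K[0,2])/K[0,0]*d,(v-K[1,2])/K[1,1]*d,d],-1)
    return p@T[:3,:3].T+T[:3,3]
E
python3 - <<'E'
from h import *
for n in('scene','top'):
    p,d=ctrl.capture(n);cv2.imwrite(f'pics/{n}0.png',p[...,::-1]);np.savez(f'{n}0.npz',p=p,d=d)
    m=ctrl.camera_model(n);print(n,m['mtx'],np.round(m['cam_to_world'],3))
s=ctrl.sense();print(s);print(ctrl.grasp_offset,ctrl.camera_model('wrist'))
E
```

```text
pics
scene [[412.30171659   0.         282.39762239]
 [  0.         412.30171659 213.81913634]
 [  0.           0.           1.        ]] [[ 0.789 -0.381  0.482  0.1  ]
 [-0.614 -0.458  0.643 -0.585]
 [-0.024 -0.803 -0.595  0.706]
 [ 0.     0.     0.     1.   ]]
top [[469.51818107   0.         271.67564303]
 [  0.         469.51818107 212.14795245]
 [  0.           0.           1.        ]] [[ 0.002 -0.985  0.173  0.319]
 [-0.995  0.015  0.094 -0.075]
 [-0.095 -0.172 -0.98   1.481]
 [ 0.     0.     0.     1.   ]]
{'t': 0.1, 'joint_positions': array([1.04542793e+00, 2.59137967e-01, 2.08427332e-02, 1.33369759e+00,
       1.53072392e-05, 1.41816294e+00]), 'joint_velocities': array([-2.38277430e-04, -2.32782071e-03,  2.04645014e-03,  4.04223280e-05,
       -3.82235912e-05, -7.21354639e-04]), 'tau': array([ 5.26502001e-03, -5.56691444e+01,  3.45072663e+01,  1.16137590e-02,
       -1.92691564e-04,  9.09471197e-06]), 'tcp_pos': array([0.20016395, 0.51198084, 0.20132752]), 'eef_rot': array([-3.14041240e+00, -1.97046132e-04,  2.76885751e+00]), 'force': array([0.18833868, 0.01985182, 0.06394661]), 'wrist_torque': array([-0.06943808, -0.07299401,  0.00150447]), 'gripper_force': 0.0, 'width': 0.08541462075798}
0.0187 {'mtx': array([[325.1922621 ,   0.        , 283.15235736],
       [  0.        , 325.1922621 , 212.56057217],
       [  0.        ,   0.        ,   1.        ]]), 'T_tool_cam': array([[ 4.41896951e-04, -9.58850262e-01, -2.83911923e-01,
         7.25816736e-02],
       [ 9.99999900e-01,  4.41675500e-04,  6.47955803e-05,
        -5.42391302e-04],
       [ 6.32676813e-05, -2.83911923e-01,  9.58850362e-01,
        -1.71503941e-01],
       [ 0.00000000e+00,  0.00000000e+00,  0.00000000e+00,
         1.00000000e+00]])}
```

View pics/scene0.png

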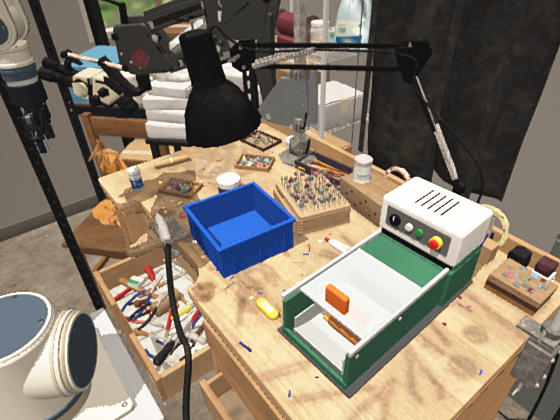

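View pics/top0.png

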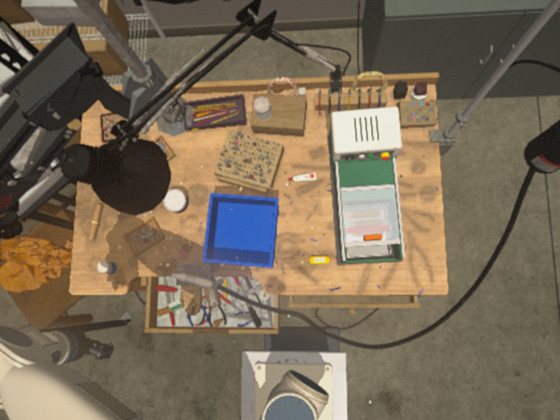

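The scene view shows the shut guard with its tab near (338,298), the tote near (240,225) and a lamp head at (215,115). In the top view the tab is at (373,238), the tote at (242,230), the tape at (319,260), the glue at (301,178) and the tin at (175,200). Next I measure these by ray and depth.

```bash
cat > m.py <<'E'
from h import *
out={}
for n in('scene','top'):
    z=np.load(n+'0.npz');p,d=z['p'],z['d'];X=pts(n,d);hsv=cv2.cvtColor(p,cv2.COLOR_RGB2HSV);ok=(d>0)&(X[...,2]>-.02)
    H,S,V=[hsv[...,i].astype(int) for i in range(3)]
    def rep(name,m,lo=0,hi=1.,box=None):
        m=m&ok&(X[...,2]>lo)&(X[...,2]<hi)&(X[...,0]>.25)&(X[...,0]<1.1)&(abs(X[...,1])<.7)
        m=m.astype(np.uint8);k,l,st,c=cv2.connectedComponentsWithStats(m)
        if k<2:print(n,name,'none');return
        i=1+np.argmax(st[1:,4]);q=X[l==i]
        r=cv2.minAreaRect((q[:,:2]*1000).astype(np.float32))
        print(n,name,len(q),'px',np.round(c[i]),'med',np.round(np.median(q,0),4),'z95',np.round(np.percentile(q[:,2],[5,95]),3),'rect',np.round(r[0]),np.round(r[1]),round(r[2],1))
    rep('tab',(H>4)&(H<16)&(S>180)&(V>150),.1,.2)
    rep('rim',(H>105)&(H<125)&(S>150),.088,.102)
    rep('tote',(H>105)&(H<125)&(S>150))
    rep('green',(H>60)&(H<90)&(S>100),.09,.125)
    rep('head',(S<50)&(V>150),.19,.22)
    rep('lamp',(V<60),.1,.8)
E
python3 m.py; python3 - <<'E'
from h import *
z=np.load('top0.npz');p,d=z['p'],z['d'];X=pts('top',d)
for r,c in[(230,373),(238,373),(244,350),(175,130),(200,130),(70,330),(155,250),(165,370),(195,370),(220,336),(258,336)]:print((c,r),np.round(X[r,c],3))
E
```

```text
scene tab 390 px [337. 299.] med [ 0.4753 -0.2389  0.1394] z95 [0.119 0.153] rect [ 479. -236.] [13. 48.] 2.6
scene rim 1169 px [238. 218.] med [0.4954 0.1125 0.0956] z95 [0.089 0.098] rect [512. 152.] [212. 211.] 84.7
scene tote 6682 px [240. 227.] med [0.5164 0.169  0.0475] z95 [0.005 0.097] rect [512. 152.] [212. 211.] 84.7
scene green 1813 px [403. 259.] med [ 0.6828 -0.2264  0.1055] z95 [0.104 0.107] rect [ 684. -220.] [ 78. 155.] 3.3
scene head 3584 px [439. 208.] med [ 0.7618 -0.2355  0.2061] z95 [0.194 0.208] rect [ 776. -220.] [128. 188.] 2.9
scene lamp 13807 px [256.  66.] med [0.7128 0.4368 0.3715] z95 [0.192 0.484] rect [863. 288.] [323. 974.] 39.0
top tab 64 px [372. 237.] med [ 0.478  -0.2321  0.1513] z95 [0.147 0.156] rect [ 479. -232.] [11. 43.] 4.8
top rim 548 px [251. 223.] med [0.5545 0.093  0.095 ] z95 [0.09  0.099] rect [512. 152.] [209. 207.] 84.9
top tote 3077 px [244. 226.] med [0.5339 0.1514 0.0058] z95 [0.001 0.097] rect [512. 152.] [209. 207.] 84.9
top green none
top head 2759 px [366. 130.] med [ 0.7723 -0.2172  0.2046] z95 [0.2   0.209] rect [ 775. -218.] [125. 188.] 3.0
top lamp 8172 px [147. 140.] med [0.6605 0.4095 0.3558] z95 [0.201 0.446] rect [837. 288.] [237. 705.] 43.7
(373, 230) [ 0.503 -0.238  0.116]
(373, 238) [ 0.476 -0.234  0.148]
(350, 244) [ 0.463 -0.172  0.11 ]
(130, 175) [0.634 0.42  0.298]
(130, 200) [0.575 0.436 0.252]
(330, 70) [ 0.989 -0.124  0.144]
(250, 155) [0.755 0.13  0.058]
(370, 165) [ 0.7   -0.238  0.103]
(370, 195) [ 0.607 -0.234  0.112]
(336, 220) [ 0.551 -0.138  0.005]
(336, 258) [ 0.431 -0.135  0.005]
```

```bash
cat >> h.py <<'E'
def plan(target,yaw,n,wp=None):
    """rows to reach world target/yaw in n rows from sensed pose (tool down)"""
    s=ctrl.sense();p=s['tcp_pos'];y0=s['eef_rot'][2]
    dy=(yaw-y0+np.pi)%(2*np.pi)-np.pi; y=y0
    for i in range(n):
        q=(np.array(target)-p)/n; c,sn=np.cos(y),np.sin(y)
        print([round(float(v),4) for v in (c*q[0]+sn*q[1], sn*q[0]-c*q[1], -q[2], -dy/n)]); y+=dy/n
E
python3 - <<'E'
from h import *
plan([.36,.2,.23],1.622,8)
E
```

```text
[-0.0328, -0.029, -0.0036, 0.1434]
[-0.0366, -0.0241, -0.0036, 0.1434]
[-0.0397, -0.0186, -0.0036, 0.1434]
[-0.0419, -0.0127, -0.0036, 0.1434]
[-0.0433, -0.0066, -0.0036, 0.1434]
[-0.0438, -0.0003, -0.0036, 0.1434]
[-0.0434, 0.0059, -0.0036, 0.1434]
[-0.0421, 0.0121, -0.0036, 0.1434]
```

jog_arm(rows=[[1,[-0.033,-0.029,-0.004],0.143],[1,[-0.037,-0.024,-0.004],0.143],[1,[-0.04,-0.019,-0.004],0.143],[1,[-0.042,-0.013,-0.004],0.143],[1,[-0.043,-0.007,-0.004],0.143],[1,[-0.044,0,-0.004],0.143],[1,[-0.043,0.006,-0.004],0.143],[1,[-0.042,0.012,-0.004],0.143],[1,[0,0,0],0]], grip_force=40)

```text
t: 1.23
tcp_pos: [0.3617, 0.198, 0.2339]
eef_rot: [3.142, 0.0, 1.619]
force: [-0.5, 0.7, 1.0]
width: 0.0853
gripper_force: 0.0
```

```bash
python3 - <<'E'
from h import *
print(ctrl.sense()['eef_rot'])
plan([.478,-.234,.2],1.622,8)
E
```

```text
[3.14151395e+00 3.59779384e-04 1.61923839e+00]
[-0.0546, 0.0119, 0.0042, -0.0003]
[-0.0546, 0.0119, 0.0042, -0.0003]
[-0.0547, 0.0119, 0.0042, -0.0003]
[-0.0547, 0.0119, 0.0042, -0.0003]
[-0.0547, 0.0118, 0.0042, -0.0003]
[-0.0547, 0.0118, 0.0042, -0.0003]
[-0.0547, 0.0118, 0.0042, -0.0003]
[-0.0547, 0.0118, 0.0042, -0.0003]
```

jog_arm(rows=[[1,[-0.055,0.012,0.004],0],[1,[-0.055,0.012,0.004],0],[1,[-0.055,0.012,0.004],0],[1,[-0.055,0.012,0.004],0],[1,[-0.055,0.012,0.004],0],[1,[-0.055,0.012,0.004],0],[1,[-0.054,0.011,0.004],0],[1,[-0.053,0.011,0.004],0],[1,[0,0,0],0]])

```text
t: 2.35
tcp_pos: [0.4787, -0.2335, 0.2002]
eef_rot: [-3.14, -0.001, 1.623]
force: [0.3, 0.1, 0.3]
width: 0.0854
gripper_force: 0.0
```

```bash
cat >> h.py <<'E'
def wrist(name):
    s=ctrl.sense();p,d=ctrl.capture('wrist');cv2.imwrite(f'pics/{name}.png',p[...,::-1])
    m=ctrl.camera_model('wrist');K=m['mtx'];T=np.eye(4);T[:3,:3]=R.from_euler('xyz',s['eef_rot']).as_matrix();T[:3,3]=s['tcp_pos'];T=T@m['T_tool_cam']
    v,u=np.mgrid[:d.shape[0],:d.shape[1]];x=(u-K[0,2])/K[0,0];y=(v-K[1,2])/K[1,1];r=np.hypot(x,y)+1e-9
    k=np.tan(np.minimum(r,1.5))/r
    X=np.stack([x*k*d,y*k*d,d],-1)@T[:3,:3].T+T[:3,3]; X[d<=0]=np.nan
    return p,X
E
python3 - <<'E'
from h import *
p,X=wrist('w1');h=cv2.cvtColor(p,cv2.COLOR_RGB2HSV);H,S,V=[h[...,i] for i in range(3)]
m=(H>4)&(H<16)&(S>180)&(V>150)&(X[...,2]>.1)&(X[...,2]<.17);q=X[m]
print(m.sum(),np.median(q,0),np.percentile(q,[3,97],axis=0)); t=q[q[:,2]>.146];print('top',len(t),t.mean(0),cv2.minAreaRect((t[:,:2]*1000).astype(np.float32)))
plan([.478,-.234,.127],1.622,4)
E
```

```text
return _methods._mean(a, axis=axis, dtype=dtype,
  ret = um.true_divide(
Traceback (most recent call last):
IndexError: index -1 is out of bounds for axis 0 with size 0
```

View pics/w1.png

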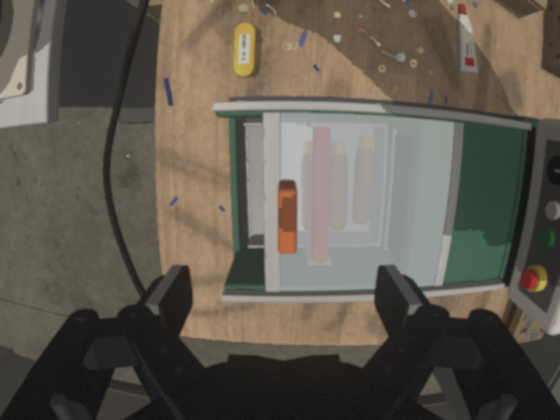

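The wrist view shows the tab at about (288,217), midway between the finger tips at columns 175 and 395. The bar is at about (320,195) under the guard, with three handles beneath it.

```bash
python3 - <<'E'
from h import *
p,X=wrist('w1b');h=cv2.cvtColor(p,cv2.COLOR_RGB2HSV);H,S,V=[h[...,i] for i in range(3)]
m=(H<16)&(S>150)&(V>90);m[:150]=0;m[270:]=0;m[:,:265]=0;m[:,310:]=0
q=X[m];print(len(q),np.nanpercentile(q,[3,50,97],axis=0)); t=q[q[:,2]>.147];print('top',len(t))
if len(t):print(t.mean(0),cv2.minAreaRect((t[:,:2]*1000).astype(np.float32)))
print(X[195,320],X[130,320],X[255,320],X[107,500],X[291,400])
plan([.478,-.234,.127],1.622,4)
E
```

```text
513 [[ 0.47501776 -0.25592567  0.14922753]
 [ 0.48008184 -0.24337346  0.15044364]
 [ 0.48621181 -0.21107453  0.15175961]]
top 509
[ 0.48031699 -0.23815812  0.1504452 ] ((480.86553955078125, -233.53463745117188), (11.011969566345215, 46.7741813659668), 2.922816038131714)
[ 0.50749228 -0.22024059  0.1108889 ] [ 0.50333508 -0.16677514  0.11241066] [ 0.51247425 -0.27471664  0.1096095 ] [ 7.56617504e-01 -1.09425900e-01  6.89147203e-04] [ 0.52085635 -0.21850347  0.27071751]
[-0.0008, -0.0, 0.0185, 0.0008]
[-0.0008, -0.0, 0.0185, 0.0008]
[-0.0008, -0.0, 0.0185, 0.0008]
[-0.0008, -0.0, 0.0185, 0.0008]
```

jog_arm(rows=[[1,[0,0.002,0.025],0],[1,[0,0,0.025],0],[1,[0,0,0.022],0],[0,[0,0,0],0],[-1,[0,0,0],0],[-1,[0,0,0],0],[-1,[0,0,0],0],[-1,[0,0,0],0]])

```text
t: 3.45
tcp_pos: [0.4802, -0.2313, 0.1302]
eef_rot: [3.141, 0.0, 1.625]
force: [0.2, -0.3, -0.7]
width: 0.0001
gripper_force: 0.0
```

```bash
python3 - <<'E'
from h import *
p,X=wrist('w2')
q,d=ctrl.capture('scene');cv2.imwrite('pics/s2.png',np.hstack([cv2.resize(q[220:400,220:460],(480,360)),p[150:330,170:410].repeat(2,0).repeat(2,1)[:360,:320]])[...,::-1])
E
```

```text
(no output)
```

View pics/s2.png

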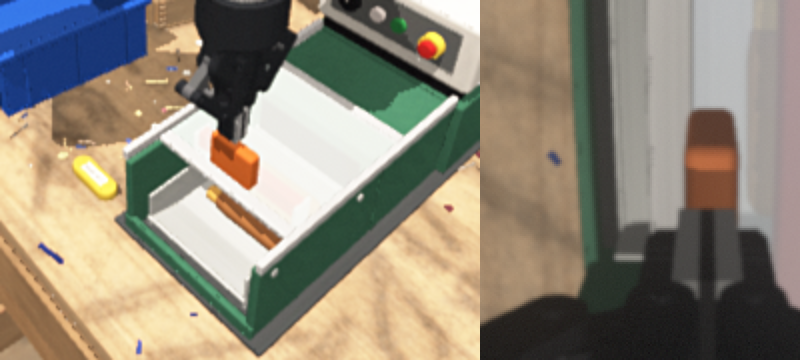

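```bash
python3 - <<'E'
from h import *
for n in('scene','top'):
    p,d=ctrl.capture(n);X=pts(n,d);h=cv2.cvtColor(p,cv2.COLOR_RGB2HSV);H,S,V=[h[...,i] for i in range(3)]
    m=(H>4)&(H<16)&(S>170)&(V>120)&(X[...,2]>.1)&(X[...,2]<.2)&(abs(X[...,1]+.235)<.04)
    print(n,m.sum(),np.percentile(X[m],[2,50,98],axis=0).round(4))
    f=(V<90)&(X[...,2]>.1)&(X[...,2]<.18)&(abs(X[...,1]+.235)<.04)&(abs(X[...,0]-.48)<.05)
    if f.sum(): print('fing',f.sum(),np.percentile(X[f],[2,50,98],axis=0).round(4))
p,X=wrist('w2c')
for r in range(200,300,12):print(r,[np.round(X[r,c],3).tolist() for c in(268,283)])
E
```

```text
scene 398 [[ 0.4728 -0.259   0.117 ]
 [ 0.4753 -0.2399  0.1395]
 [ 0.4851 -0.2131  0.154 ]]
fing 41 [[ 0.4662 -0.2412  0.1658]
 [ 0.4682 -0.2368  0.1733]
 [ 0.482  -0.2259  0.1794]]
top 5 [[ 0.7005 -0.2715  0.1724]
 [ 0.7029 -0.2669  0.1734]
 [ 0.7034 -0.2638  0.1773]]
200 [[0.469, -0.208, 0.112], [0.478, -0.208, 0.111]]
212 [[0.469, -0.216, 0.111], [0.478, -0.21, 0.131]]
224 [[0.47, -0.224, 0.111], [0.478, -0.21, 0.149]]
236 [[0.47, -0.231, 0.112], [0.479, -0.216, 0.15]]
248 [[0.47, -0.239, 0.112], [0.479, -0.223, 0.15]]
260 [[0.471, -0.248, 0.112], [0.479, -0.221, 0.169]]
272 [[0.473, -0.22, 0.182], [0.479, -0.22, 0.182]]
284 [[0.473, -0.22, 0.192], [0.479, -0.221, 0.191]]
296 [[0.473, -0.219, 0.203], [0.479, -0.223, 0.196]]
```

```bash
python3 - <<'E'
from h import *
p,d=ctrl.capture('scene');X=pts('scene',d)
m=(X[...,2]>.125)&(X[...,2]<.26)&(abs(X[...,1]+.235)<.045)&(abs(X[...,0]-.48)<.06)
h=cv2.cvtColor(p,cv2.COLOR_RGB2HSV)
m&=~((h[...,0]<20)&(h[...,1]>100))
for a in np.arange(.125,.22,.006):
    q=m&(X[...,2]>=a)&(X[...,2]<a+.006)
    if q.sum():print(round(a,3),q.sum(),X[q].min(0).round(3),X[q].max(0).round(3))
E
```

```text
0.137 2 [ 0.474 -0.258  0.138] [ 0.488 -0.21   0.138]
0.149 9 [ 0.478 -0.256  0.15 ] [ 0.489 -0.21   0.152]
0.161 8 [ 0.473 -0.241  0.162] [ 0.485 -0.235  0.166]
0.167 29 [ 0.466 -0.242  0.167] [ 0.494 -0.228  0.173]
0.173 40 [ 0.465 -0.242  0.173] [ 0.493 -0.223  0.179]
0.179 38 [ 0.466 -0.242  0.179] [ 0.493 -0.225  0.185]
0.185 26 [ 0.466 -0.242  0.185] [ 0.491 -0.231  0.191]
0.191 29 [ 0.466 -0.242  0.192] [ 0.488 -0.234  0.197]
0.197 16 [ 0.466 -0.243  0.197] [ 0.493 -0.237  0.202]
0.203 43 [ 0.453 -0.244  0.203] [ 0.514 -0.236  0.209]
0.209 99 [ 0.445 -0.245  0.209] [ 0.516 -0.221  0.215]
0.215 80 [ 0.442 -0.245  0.215] [ 0.52  -0.221  0.221]
```

In these views the fingertips stop about 32 mm above the stated TCP: real tip at z≈0.162 with TCP at 0.130. I'll correct for that, with the grasp point at TCP z + 0.051, and watch the force.

jog_arm(rows=[[1,[0,0,0],0],[1,[0,0,0],0],[1,[0,0,0],0],[1,[0,0,0.02],0],[1,[0,0,0.02],0],[-1,[0,0,0],0],[-1,[0,0,0],0],[-1,[0,0,0],0],[-1,[0,0,0],0]])

```text
t: 4.88
tcp_pos: [0.4804, -0.2313, 0.0906]
eef_rot: [3.141, 0.001, 1.625]
force: [-1.6, 1.6, 12.1]
width: 0.0132
gripper_force: 42.2
```

jog_arm(rows=[[-1,[0,0,-0.003],0],[-1,[0,0.015,0],0],[-1,[0,0.025,0],0],[-1,[0,0.03,0],0],[-1,[0,0.03,0],0],[-1,[0,0.025,0],0],[-1,[0,0.012,0],0],[-1,[0,0,0],0]])

```text
t: 5.88
tcp_pos: [0.6169, -0.2242, 0.0908]
eef_rot: [-3.139, -0.0, 1.625]
force: [2.7, -5.6, -14.8]
width: 0.0136
gripper_force: 43.5
```

jog_arm(rows=[[1,[0,0,0],0],[1,[0,0,0],0],[1,[0,0,-0.03],0],[1,[0,0,-0.05],0],[1,[0,-0.05,-0.03],0],[1,[0.003,-0.058,0],0],[1,[0,0,0],0]])

```text
t: 6.75
tcp_pos: [0.5056, -0.2259, 0.2046]
eef_rot: [3.141, 0.001, 1.623]
force: [0.4, -0.0, 0.7]
width: 0.0851
gripper_force: 0.0
```

```bash
python3 - <<'E'
from h import *
p,X=wrist('w3');h=cv2.cvtColor(p,cv2.COLOR_RGB2HSV);H,S,V=[h[...,i] for i in range(3)]
m=((H<8)|(H>170))&(S>120)&(V>70)&(X[...,2]>.06)&(X[...,2]<.12)&(abs(X[...,0]-.51)<.05)&(X[...,1]<-.12)
q=X[m];print(len(q),np.percentile(q,[2,50,98],axis=0).round(4));t=q[q[:,2]>np.median(q[:,2])-.004]
r=cv2.minAreaRect((t[:,:2]*1000).astype(np.float32));print(r)
p2,d=ctrl.capture('scene');Y=pts('scene',d);h=cv2.cvtColor(p2,cv2.COLOR_RGB2HSV);H,S,V=[h[...,i] for i in range(3)]
m=((H<8)|(H>170))&(S>120)&(V>70)&(Y[...,2]>.06)&(Y[...,2]<.12)&(abs(Y[...,0]-.51)<.05)&(abs(Y[...,1]+.23)<.1)
q=Y[m];print('scene',len(q),np.percentile(q,[2,50,98],axis=0).round(4),cv2.minAreaRect((q[:,:2]*1000).astype(np.float32)))
E
```

```text
1955 [[ 0.5027 -0.2871  0.0939]
 [ 0.5109 -0.2235  0.0955]
 [ 0.5198 -0.1683  0.0969]]
((511.2402648925781, -228.188720703125), (13.380899429321289, 124.64733123779297), 3.589597463607788)
scene 666 [[ 0.5013 -0.2882  0.0791]
 [ 0.5074 -0.231   0.0959]
 [ 0.5187 -0.1675  0.099 ]] ((511.3954772949219, -227.726806640625), (16.183631896972656, 129.7948455810547), 3.2963509559631348)
```

View pics/w3.png

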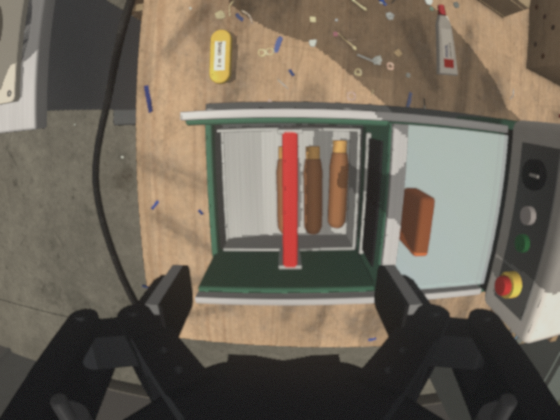

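The guard is fully back. The red bar spans rows 132–268 at column 290, and the handles sit behind it. The two views agree on the bar centre, (0.511, -0.228), with its top at z=0.096, which matches the text. Descending to grasp.

jog_arm(rows=[[1,[-0.002,0.006,0.042],0],[1,[0,0,0.05],0],[1,[0,0,0.05],0],[1,[0,0,0.025],0],[0,[0,0,0],0],[-1,[0,0,0],0],[-1,[0,0,0],0],[-1,[0,0,0],0]], grip_force=40)

```text
t: 7.85
tcp_pos: [0.5151, -0.2286, 0.037]
eef_rot: [3.141, 0.001, 1.625]
force: [-1.9, 1.1, 9.5]
width: 0.0135
gripper_force: 41.5
```

jog_arm(rows=[[-1,[0,0,-0.01],0],[-1,[0,0,-0.02],0],[-1,[0,0,-0.025],0],[-1,[0,0,-0.025],0],[-1,[0,0,-0.025],0],[-1,[0,0,-0.025],0],[-1,[0,0,-0.02],0],[-1,[0,0,-0.015],0],[-1,[0,0,0],0]])

```text
t: 8.98
tcp_pos: [0.5153, -0.2284, 0.2019]
eef_rot: [3.14, 0.001, 1.625]
force: [-0.9, 0.6, -4.2]
width: 0.0135
gripper_force: 39.6
```

```bash
python3 - <<'E'
from h import *
s=ctrl.sense();print(s['force'],s['wrist_torque'],s['joint_positions'])
p,d=ctrl.capture('scene');X=pts('scene',d);h=cv2.cvtColor(p,cv2.COLOR_RGB2HSV);H,S,V=[h[...,i] for i in range(3)]
cv2.imwrite('pics/s4.png',p[...,::-1])
m=((H<8)|(H>170))&(S>120)&(V>70)&(X[...,2]>.2)&(X[...,2]<.3)&(abs(X[...,0]-.51)<.05)&(abs(X[...,1]+.23)<.1)
q=X[m];print(len(q),np.percentile(q,[2,50,98],axis=0).round(4))
E
```

```text
[-0.87773285  0.6139573  -4.20263993] [-0.02910865  0.02805701 -0.01796457] [-5.66158371e-01  2.80876673e-01  5.26014671e-02  1.34075662e+00
  8.26271153e-05  9.50689140e-01]
458 [[ 0.5047 -0.2859  0.2435]
 [ 0.5111 -0.2575  0.2581]
 [ 0.523  -0.1665  0.2639]]
```

View pics/s4.png

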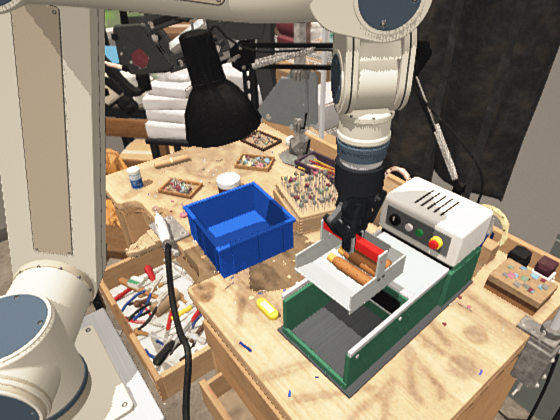

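```bash
python3 - <<'E'
from h import *
plan([.5528,.148,.2],1.478,10)
E
```

```text
[0.0374, 0.0058, 0.0001, 0.0147]
[0.0374, 0.0053, 0.0001, 0.0147]
[0.0375, 0.0047, 0.0001, 0.0147]
[0.0376, 0.0042, 0.0001, 0.0147]
[0.0376, 0.0036, 0.0001, 0.0147]
[0.0377, 0.0031, 0.0001, 0.0147]
[0.0377, 0.0025, 0.0001, 0.0147]
[0.0378, 0.0019, 0.0001, 0.0147]
[0.0378, 0.0014, 0.0001, 0.0147]
[0.0378, 0.0008, 0.0001, 0.0147]
```

jog_arm(rows=[[-1,[0.018,0.005,0],0.015],[-1,[0.036,0.005,0],0.015],[-1,[0.042,0.005,0],0.015],[-1,[0.042,0.004,0],0.015],[-1,[0.042,0.004,0],0.015],[-1,[0.042,0.003,0],0.015],[-1,[0.042,0.003,0],0.015],[-1,[0.042,0.002,0],0.015],[-1,[0.042,0.001,0],0.015],[-1,[0.028,0.001,0],0.012]])

```text
t: 10.28
tcp_pos: [0.5535, 0.1494, 0.1996]
eef_rot: [-3.14, 0.0, 1.478]
force: [0.3, 0.1, -4.6]
width: 0.0136
gripper_force: 39.6
```

```bash
python3 - <<'E'
from h import *
plan([.5528,.148,.145],1.478,3)
E
```

```text
[-0.0005, -0.0002, 0.0182, 0.0002]
[-0.0005, -0.0002, 0.0182, 0.0002]
[-0.0005, -0.0002, 0.0182, 0.0002]
```

jog_arm(rows=[[-1,[0,0,0.025],0],[-1,[0,0,0.025],0],[-1,[0,0,0.015],0],[-1,[0,0,0],0],[-1,[0,0,0.008],0],[-1,[0,0,0],0]], grip_force=20)

```text
t: 11.02
tcp_pos: [0.554, 0.1475, 0.1279]
eef_rot: [3.142, -0.0, 1.478]
force: [0.1, -0.2, -3.8]
width: 0.0136
gripper_force: 39.6
```

jog_arm(rows=[[-1,[0,0,0.005],0],[-1,[0,-0.005,0.005],0],[-1,[0,-0.006,0.006],0],[-1,[0,0,0],0]], grip_force=20)

```text
t: 11.52
tcp_pos: [0.5449, 0.1487, 0.117]
eef_rot: [3.133, -0.001, 1.478]
force: [-10.9, -2.2, 30.7]
width: 0.0135
gripper_force: 93.2
```

jog_arm(rows=[[-0.66,[0,0,0],0],[-0.63,[0,0,0],0],[-0.6,[0,0,0],0]])

```text
t: 11.9
tcp_pos: [0.5419, 0.1489, 0.1134]
eef_rot: [-3.141, -0.001, 1.478]
force: [-10.4, 0.9, 8.0]
width: 0.017
gripper_force: 5.5
```

jog_arm(rows=[[-0.58,[0,-0.003,0.004],0],[-0.55,[0,-0.003,0.004],0],[-0.53,[0,-0.002,0.004],0],[-0.53,[0,0,0],0]])

```text
t: 12.4
tcp_pos: [0.5322, 0.1497, 0.1003]
eef_rot: [-3.138, -0.0, 1.478]
force: [-15.0, 1.4, 8.2]
width: 0.0199
gripper_force: 7.2
```

```bash
cat > look.py <<'E'
from h import *
import sys
p,d=ctrl.capture('scene');X=pts('scene',d);h=cv2.cvtColor(p,cv2.COLOR_RGB2HSV);H,S,V=[h[...,i].astype(int) for i in range(3)]
def box(m,*b):
    for i in range(3):m=m&(X[...,i]>b[2*i])&(X[...,i]<b[2*i+1])
    return m
rim=box((H>105)&(H<125)&(S>150),.3,.8,-.1,.4,.088,.103);print('rim',rim.sum(),cv2.minAreaRect((X[rim][:,:2]*1000).astype(np.float32)))
bar=box(((H<8)|(H>170))&(S>120)&(V>70),.45,.7,.02,.25,.1,.25);q=X[bar];print('bar',len(q),np.percentile(q,[2,50,98],axis=0).round(3).tolist())
g=box((S<60)&(V>90),.4,.75,.02,.1,.04,.25);q=X[g];print('tray side',len(q))
# lower-right-side wall: fit of edges in xz
if len(q)>50:
    r=cv2.minAreaRect((q[:,[0,2]]*1000).astype(np.float32));print(r)
cv2.imwrite(f'pics/{sys.argv[1]}.png',cv2.resize(p[120:330,140:420],(784,588))[...,::-1])
E
python3 look.py s5
```

```text
rim 885 ((510.39666748046875, 151.12820434570312), (214.121337890625, 209.2698211669922), 85.61589813232422)
bar 159 [[0.518, 0.086, 0.147], [0.526, 0.122, 0.163], [0.534, 0.211, 0.167]]
tray side 1046
((608.9296875, 118.02757263183594), (279.76495361328125, 101.08216094970703), 0.31579992175102234)
```

View pics/s5.png

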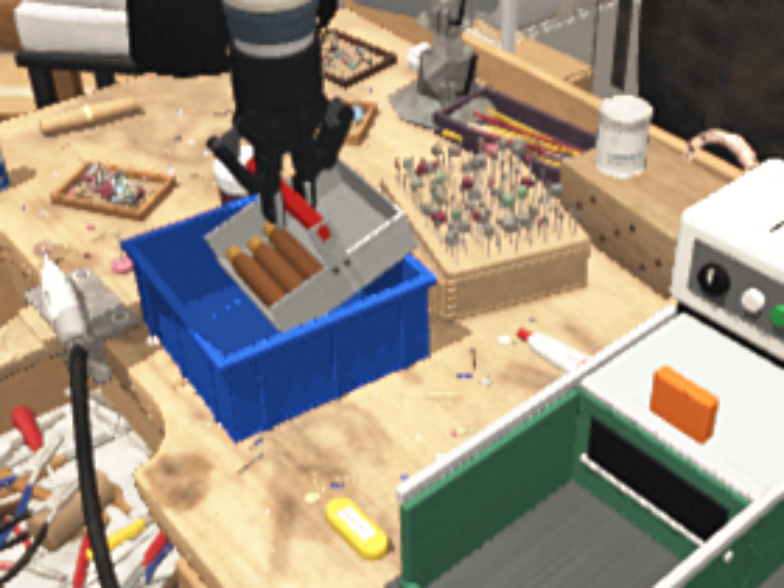

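The tray is tilted about 20° on the far rim. The three handles have rolled to the lip at about (275,265) and the tote hasn't moved. Continuing.

jog_arm(rows=[[-0.51,[0,-0.001,0.004],0],[-0.49,[0,-0.001,0.004],0],[-0.48,[0,-0.001,0.004],0],[-0.465,[0,-0.001,0.004],0],[-0.455,[0,-0.001,0.004],0],[-0.455,[0,0,0.003],0],[-0.455,[0,0,0],0]])

```text
t: 13.32
tcp_pos: [0.5264, 0.1502, 0.0767]
eef_rot: [-3.136, 0.0, 1.479]
force: [-16.9, 1.9, 4.8]
width: 0.0234
gripper_force: 8.3
```

```bash
python3 look.py s6
```

```text
rim 568 ((517.4921875, 151.00592041015625), (214.0466766357422, 210.12115478515625), 85.03591918945312)
bar 124 [[0.511, 0.094, 0.135], [0.518, 0.126, 0.142], [0.526, 0.211, 0.151]]
tray side 809
((625.6458740234375, 93.82904815673828), (86.44132232666016, 251.94729614257812), 78.38957214355469)
```

View pics/s6.png

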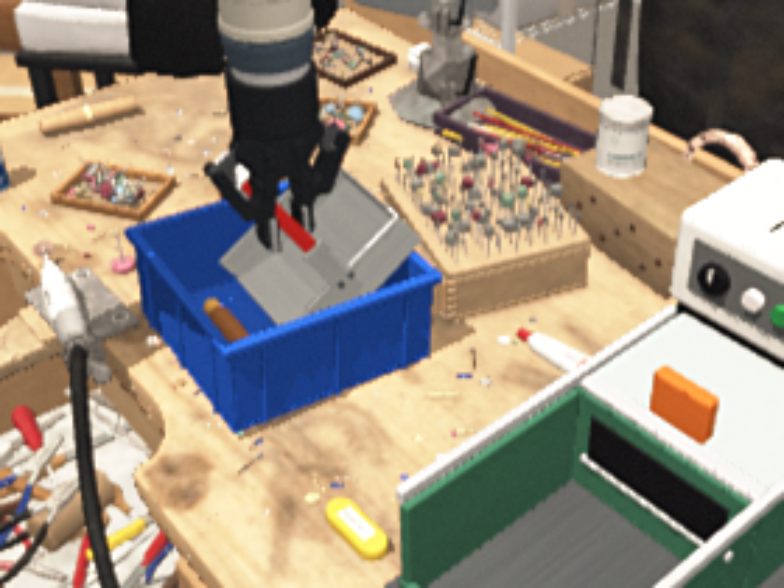

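The tray is empty, with a handle visible in the tote at (220,320), and the tote has moved about 6 mm. Next I clamp the bar and lift straight up.

jog_arm(rows=[[-0.6,[0,0,-0.002],0],[-0.8,[0,0,-0.003],0],[-1,[0,0,-0.005],0],[-1,[0,0,-0.01],0],[-1,[0,0,-0.015],0],[-1,[0,0,-0.015],0],[-1,[0,0,0],0]], grip_force=60)

```text
t: 14.25
tcp_pos: [0.5311, 0.1499, 0.1286]
eef_rot: [3.139, -0.001, 1.478]
force: [0.1, 0.1, -3.4]
width: 0.0194
gripper_force: 60.4
```

jog_arm(rows=[[-1,[0,0,-0.02],0],[-1,[0,0,-0.03],0],[-1,[0,-0.03,0],0],[-1,[0,-0.035,0],0],[-1,[0,-0.022,0],0],[-1,[0,0,0],0]])

```text
t: 15.0
tcp_pos: [0.4422, 0.158, 0.1771]
eef_rot: [3.142, -0.0, 1.478]
force: [1.0, 0.0, -1.8]
width: 0.0192
gripper_force: 61.0
```

```bash
python3 look.py s7
```

```text
rim 890 ((511.3384704589844, 149.4109344482422), (209.9216766357422, 210.10333251953125), 84.92096710205078)
bar 3 [[0.477, 0.214, 0.162], [0.478, 0.221, 0.163], [0.479, 0.221, 0.166]]
tray side 1345
((582.5326538085938, 158.8256072998047), (131.44386291503906, 359.4253845214844), 77.2007064819336)
```

View pics/s7.png

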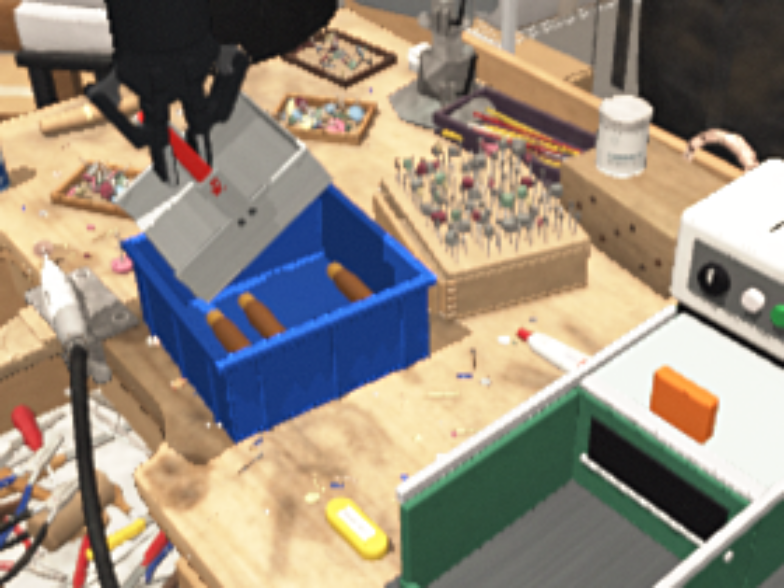

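All three handles lie in the tote, near crop positions (225,325), (260,315) and (345,280). The tray is still tilted lip-down, so I measure its tilt from the depth.

```bash
python3 - <<'E'
from h import *
p,d=ctrl.capture('scene');X=pts('scene',d)
def at(x,y):
    r,c=round(120+y/2.8),round(140+x/2.8);return X[r-1:r+2,c-1:c+2].reshape(-1,3).mean(0).round(4)
for x,y in[(150,215),(165,200),(150,190),(195,275),(215,280),(240,210),(280,170),(300,150),(320,185),(290,215),(240,255),(185,145),(200,170),(265,120),(235,150)]:print((x,y),at(x,y))
def plane(x0,x1,y0,y1):
    q=X[int(120+y0/2.8):int(120+y1/2.8)+1,int(140+x0/2.8):int(140+x1/2.8)+1].reshape(-1,3);c=q.mean(0);u,s,v=np.linalg.svd(q-c);print(c.round(4),v[2].round(3),s[2]/len(q)**.5)
plane(225,265,195,225);plane(240,275,130,150);plane(140,165,190,200)
E
```

```text
(150, 215) [0.4322 0.2171 0.1428]
(165, 200) [0.4502 0.2225 0.15  ]
(150, 190) [0.439  0.2235 0.163 ]
(195, 275) [0.411  0.0981 0.1578]
(215, 280) [0.4261 0.0959 0.1461]
(240, 210) [0.4552 0.0934 0.2026]
(280, 170) [0.4959 0.0966 0.2209]
(300, 150) [0.5144 0.0947 0.2327]
(320, 185) [0.526  0.0877 0.1996]
(290, 215) [0.4643 0.0323 0.2255]
(240, 255) [0.4507 0.0946 0.1604]
(185, 145) [0.4402 0.1444 0.2438]
(200, 170) [0.4317 0.1085 0.2411]
(265, 120) [0.5419 0.1912 0.2088]
(235, 150) [0.5139 0.2019 0.1836]
[0.4595 0.0965 0.2005] [-0.316 -0.571 -0.758] 0.007381536020801275
[0.5307 0.1921 0.1944] [-0.505  0.049  0.862] 0.0012198317469084294
[0.4387 0.2237 0.1601] [ 0.122  0.993 -0.003] 0.0013997152791119564
```

jog_arm(rows=[[-1,[0,-0.02,0.015],0],[-1,[0,0,0.02],0],[-1,[0,0.003,0.006],0],[-1,[0,0.006,0.003],0],[-1,[0,0.007,0.002],0],[-1,[0,0,0],0]], grip_force=20)

```text
t: 15.85
tcp_pos: [0.4404, 0.1582, 0.1308]
eef_rot: [3.142, 0.0, 1.477]
force: [-0.0, -0.1, -2.9]
width: 0.014
gripper_force: 23.8
```

jog_arm(rows=[[-1,[0,0.003,0.003],0],[-1,[0,0.003,0.003],0],[-1,[0,0,0],0],[-1,[0,0,-0.02],0],[-1,[0,0,-0.03],0],[-1,[0,0,-0.02],0],[-1,[0,0,0],0]], grip_force=40)

```text
t: 16.73
tcp_pos: [0.4462, 0.1579, 0.196]
eef_rot: [3.139, -0.001, 1.478]
force: [0.8, -0.3, -3.8]
width: 0.0134
gripper_force: 44.4
```

```bash
python3 look.py s8; python3 - <<'E'
from h import *
p,d=ctrl.capture('scene');X=pts('scene',d);h=cv2.cvtColor(p,cv2.COLOR_RGB2HSV)
m=(h[...,1]<60)&(h[...,2]>90)&(X[...,0]>.36)&(X[...,0]<.55)&(X[...,1]>.07)&(X[...,1]<.24)&(X[...,2]>.11)&(X[...,2]<.2)
q=X[m];print(len(q),np.percentile(q,[1,50,99],axis=0).round(3))
g=(h[...,0]<8)|(h[...,0]>170);b=g&(h[...,1]>120)&(h[...,2]>70)&(X[...,2]>.15)&(X[...,2]<.3)&(abs(X[...,0]-.445)<.05)&(abs(X[...,1]-.16)<.1)
print('bar',np.percentile(X[b],[2,50,98],axis=0).round(3))
for a in np.arange(.37,.53,.02):
    s=q[(q[:,0]>a)&(q[:,0]<a+.02)]
    if len(s)>5:print(round(a,2),len(s),s[:,2].min().round(3),np.median(s[:,2]).round(3),s[:,2].max().round(3))
E
```

```text
rim 822 ((510.8749694824219, 149.06817626953125), (207.74984741210938, 209.98719787597656), 84.87141418457031)
bar 1 [[0.461, 0.151, 0.243], [0.461, 0.151, 0.243], [0.461, 0.151, 0.243]]
tray side 1104
((578.1097412109375, 148.45713806152344), (90.80020904541016, 376.9136047363281), 68.28590393066406)
2089 [[0.369 0.089 0.169]
 [0.435 0.171 0.179]
 [0.52  0.229 0.199]]
bar [[0.43  0.095 0.24 ]
 [0.439 0.128 0.257]
 [0.451 0.177 0.278]]
0.37 312 0.168 0.181 0.2
0.39 306 0.168 0.178 0.2
0.41 314 0.167 0.176 0.2
0.43 307 0.167 0.175 0.2
0.45 249 0.167 0.173 0.2
0.47 151 0.167 0.178 0.2
0.49 187 0.167 0.176 0.2
0.51 230 0.169 0.184 0.2
```

View pics/s8.png

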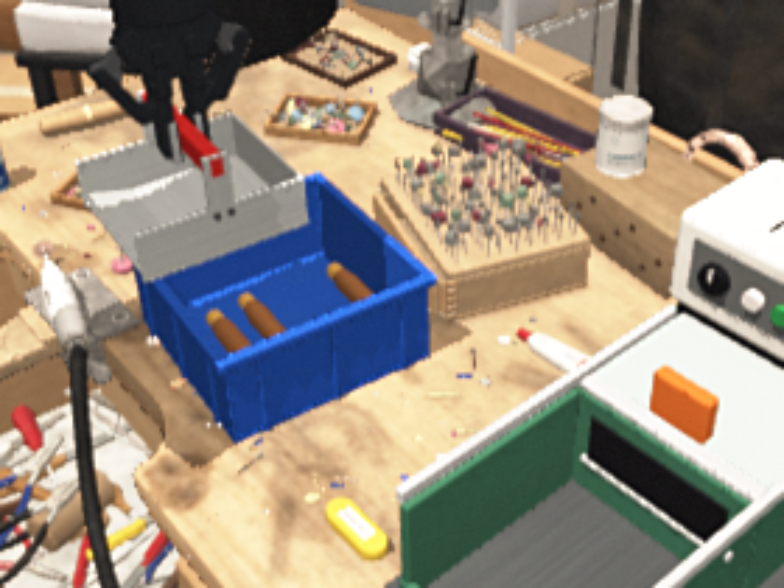

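The tray is level, with its floor at z=0.167 everywhere, and it is centred under the tool. The handles are in the tote. Carrying the tray back.

```bash
python3 - <<'E'
from h import *
plan([.512,-.23,.205],1.625,10)
E
```

```text
[-0.038, 0.0103, -0.0011, -0.0147]
[-0.0381, 0.0097, -0.0011, -0.0147]
[-0.0383, 0.0091, -0.0011, -0.0147]
[-0.0384, 0.0086, -0.0011, -0.0147]
[-0.0385, 0.008, -0.0011, -0.0147]
[-0.0386, 0.0074, -0.0011, -0.0147]
[-0.0387, 0.0069, -0.0011, -0.0147]
[-0.0388, 0.0063, -0.0011, -0.0147]
[-0.0389, 0.0057, -0.0011, -0.0147]
[-0.039, 0.0051, -0.0011, -0.0147]
```

jog_arm(rows=[[-1,[-0.038,0.01,-0.001],-0.015],[-1,[-0.038,0.01,-0.001],-0.015],[-1,[-0.038,0.009,-0.001],-0.015],[-1,[-0.038,0.009,-0.001],-0.015],[-1,[-0.038,0.008,-0.001],-0.015],[-1,[-0.039,0.007,-0.001],-0.015],[-1,[-0.039,0.007,-0.001],-0.015],[-1,[-0.039,0.006,-0.001],-0.015],[-1,[-0.039,0.006,-0.001],-0.015],[-1,[-0.039,0.005,-0.001],-0.012]])

```text
t: 18.08
tcp_pos: [0.5124, -0.2306, 0.2034]
eef_rot: [-3.14, -0.001, 1.625]
force: [0.3, 0.7, -2.8]
width: 0.0136
gripper_force: 44.4
```

jog_arm(rows=[[-1,[0,0,0],0],[-1,[0,0,0],0]])

```text
t: 18.32
tcp_pos: [0.5122, -0.229, 0.2037]
eef_rot: [-3.14, -0.002, 1.624]
force: [-0.5, -0.0, -3.2]
width: 0.0138
gripper_force: 44.4
```

```bash
python3 - <<'E'
from h import *
plan([.512,-.23,.125],1.625,4)
E
```

```text
[-0.0002, -0.0001, 0.0197, -0.0002]
[-0.0002, -0.0001, 0.0197, -0.0002]
[-0.0002, -0.0001, 0.0197, -0.0002]
[-0.0002, -0.0001, 0.0197, -0.0002]
```

jog_arm(rows=[[-1,[0,0,0.02],0],[-1,[0,0,0.025],0],[-1,[0,0,0.025],0],[-1,[0,0,0.025],0],[-1,[0,0,0.025],0],[-1,[0,0,0.025],0],[-1,[0,0,0.014],0],[-1,[0,0,0],0]])

```text
t: 19.32
tcp_pos: [0.5123, -0.2285, 0.0453]
eef_rot: [-3.14, -0.001, 1.626]
force: [0.5, 0.2, -2.6]
width: 0.0135
gripper_force: 44.4
```

jog_arm(rows=[[-1,[0,0,0.004],0],[-1,[0,0,0.002],0],[-1,[0,0,0.001],0],[-1,[0,0,0],0]])

```text
t: 19.82
tcp_pos: [0.5128, -0.2296, 0.0391]
eef_rot: [3.141, 0.0, 1.625]
force: [-0.8, 0.4, -3.5]
width: 0.0133
gripper_force: 44.4
```

jog_arm(rows=[[-1,[0,0,0.002],0],[-1,[0,0,0.002],0],[-1,[0,0,0],0]])

```text
t: 20.2
tcp_pos: [0.5127, -0.2295, 0.0349]
eef_rot: [-3.142, 0.0, 1.625]
force: [-1.1, 0.4, -1.9]
width: 0.0135
gripper_force: 44.5
```

jog_arm(rows=[[-1,[0,0,0.001],0],[-0.6,[0,0,0],0],[-0.2,[0,0,0],0],[1,[0,0,0],0],[1,[0,0,0],0],[1,[0,0,0],0],[1,[0,0,-0.03],0],[1,[0,0,-0.05],0],[1,[0,0,-0.05],0],[1,[0,0,-0.03],0]])

```text
t: 21.45
tcp_pos: [0.5132, -0.2298, 0.1966]
eef_rot: [3.139, 0.002, 1.625]
force: [1.2, -1.1, -0.1]
width: 0.0856
gripper_force: 0.0
```

```bash
python3 - <<'E'
from h import *
p,X=wrist('w9');h=cv2.cvtColor(p,cv2.COLOR_RGB2HSV);H,S,V=[h[...,i] for i in range(3)]
m=((H<8)|(H>170))&(S>120)&(V>70)&(X[...,2]>.06)&(X[...,2]<.13)&(abs(X[...,0]-.51)<.05)&(X[...,1]<-.12)
q=X[m];print(len(q),np.percentile(q,[2,50,98],axis=0).round(4))
a=q[q[:,1]>-.19];b=q[q[:,1]<-.25];print('ends z',np.median(a[:,2]),np.median(b[:,2]),cv2.minAreaRect((q[q[:,2]>.088][:,:2]*1000).astype(np.float32)))
m=(H<16)&(S>150)&(V>80)&(abs(X[...,2]-.15)<.006)&(abs(X[...,0]-.61)<.06)&(abs(X[...,1]+.23)<.05)
q=X[m];print('tab',len(q),np.percentile(q,[2,50,98],axis=0).round(4))
plan([.6,-.23,.2],1.625,2)
E
```

```text
1991 [[ 0.504  -0.2885  0.094 ]
 [ 0.512  -0.2255  0.0955]
 [ 0.5204 -0.1688  0.097 ]]
ends z 0.0955407040911942 0.09551848916187566 ((512.5610961914062, -228.63912963867188), (13.892858505249023, 124.29764556884766), 2.6889379024505615)
tab 146 [[ 0.6118 -0.2467  0.1493]
 [ 0.6158 -0.2291  0.1508]
 [ 0.62   -0.2072  0.1521]]
[-0.0022, 0.0429, -0.0001, -0.0001]
[-0.0022, 0.0429, -0.0001, -0.0001]
```

View pics/w9.png

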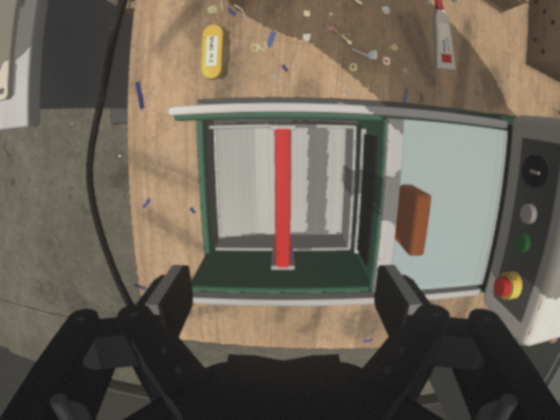

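The wrist view shows the tray empty and seated: the bar is at column 283, z 0.0955 at both ends. The tab is at (412,220). Next I pinch the tab and slide the guard shut.

jog_arm(rows=[[1,[-0.001,0.052,0],0],[1,[-0.001,0.052,0],0],[1,[0,0,0.03],0],[1,[0,0,0.04],0],[1,[0,0,0.031],0],[0,[0,0,0],0],[-1,[0,0,0],0],[-1,[0,0,0],0],[-1,[0,0,0],0]])

```text
t: 22.62
tcp_pos: [0.6172, -0.2262, 0.0942]
eef_rot: [3.14, 0.001, 1.625]
force: [-2.1, 0.3, 16.7]
width: 0.0134
gripper_force: 43.2
```

jog_arm(rows=[[-1,[0,-0.01,-0.003],0],[-1,[0,-0.025,0],0],[-1,[0,-0.03,0],0],[-1,[0,-0.03,0],0],[-1,[0,-0.03,0],0],[-1,[0,-0.025,0],0],[-1,[0,-0.015,0],0],[-1,[0,-0.008,0],0],[-1,[0,-0.003,0],0],[-1,[0,0,0],0]])

```text
t: 23.88
tcp_pos: [0.4436, -0.2349, 0.0944]
eef_rot: [3.136, -0.002, 1.626]
force: [23.8, -1.0, -32.3]
width: 0.013
gripper_force: 41.5
```

jog_arm(rows=[[0,[0,0,0],0],[1,[0,0,0],0],[1,[0,0,0],0],[1,[0,0,-0.03],0],[1,[0,0,-0.05],0],[1,[0,0,-0.05],0],[1,[0,0,-0.05],0],[1,[0,0,0],0]])

```text
t: 24.88
tcp_pos: [0.4418, -0.2362, 0.2799]
eef_rot: [3.136, 0.005, 1.625]
force: [0.0, 0.3, -0.8]
width: 0.0854
gripper_force: 0.0
```

```bash
python3 - <<'E'
from h import *
for n in('scene','top'):
    p,d=ctrl.capture(n);X=pts(n,d);h=cv2.cvtColor(p,cv2.COLOR_RGB2HSV);H,S,V=[h[...,i] for i in range(3)]
    m=(H>4)&(H<16)&(S>170)&(V>120)&(X[...,2]>.115)&(X[...,2]<.17)&(abs(X[...,1]+.235)<.04)&(X[...,0]>.35)&(X[...,0]<.6)
    if m.sum():print(n,'tab',m.sum(),np.percentile(X[m],[2,50,98],axis=0).round(4))
    m=(H>4)&(H<22)&(S>110)&(X[...,2]>.004)&(X[...,2]<.06)&(abs(X[...,0]-.512)<.095)&(abs(X[...,1]-.151)<.095)
    k,l,st,c=cv2.connectedComponentsWithStats(m.astype(np.uint8));print([(st[i,4],X[l==i].mean(0).round(3).tolist()) for i in range(1,k) if st[i,4]>15])
    r=(H>105)&(H<125)&(S>150)&(X[...,2]>.088)&(X[...,2]<.103)&(X[...,0]>.3)&(X[...,0]<.8);print(cv2.minAreaRect((X[r][:,:2]*1000).astype(np.float32)))
print(ctrl.sense()['force'],ctrl.sense()['tcp_pos'])
E
```

```text
scene tab 399 [[ 0.4353 -0.2604  0.1179]
 [ 0.4376 -0.2407  0.1394]
 [ 0.4468 -0.2148  0.1533]]
[(np.int32(96), [0.595, 0.157, 0.024]), (np.int32(109), [0.5, 0.17, 0.025]), (np.int32(102), [0.464, 0.17, 0.025])]
((511.999267578125, 152.01629638671875), (214.101806640625, 210.9495849609375), 84.67049407958984)
[(np.int32(144), [0.596, 0.143, 0.024]), (np.int32(139), [0.501, 0.158, 0.025]), (np.int32(131), [0.465, 0.155, 0.025])]
((514.4385375976562, 151.68568420410156), (209.2549591064453, 203.554443359375), 85.18840026855469)
[-0.54302427  0.21200797 -1.17694011] [ 0.4408629  -0.23541457  0.27616274]
```

```bash
python3 -c "
from workcell import ctrl
print(ctrl.close_job())"
```

```text
the job is handed in; nothing more can be done
None
```

I handed the job in at about 25 s of the 64 s: the last camera check showed all three handles in the tote, the tray was seen seated level in the bay before closing, the guard is shut against its stop, and the tote is within a few millimetres of its start.

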